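Show what the flange joint still needs: the nut, its stud and the spanner

ROBOT

A 7-joint arm with a two-finger parallel gripper is mounted at the origin on the work surface; the furniture and walls round the work are solid. World frame = base frame: x ahead of the robot, y to its left, z up, the work surface at z = 0. Lengths are in m, angles in rad, forces in N, time in s.
With the tool pointing down it reaches from about 0.425 to 0.975 m from the base axis. Payload 16.7 kg.
Tool frame: the origin (TCP) lies midway between the tips of the shut fingers; the grasp point (between the pads) lies 19 mm behind it; z points along the fingers, x is the direction in which the jaws open and shut, and the axes are right-handed (so a half turn about z gives the same grasp; the last joint's range is limited). The gripper opens to 85 mm and grips with 20 to 120 N. Pads are 22 mm wide; open, the fingers measure 114 mm over their backs; the gripper's body (76 mm by 85 mm) begins 54 mm behind the grasp point. The pads swing forward as they close: fully open they stand 13 mm farther back than shut.
Start: joints at [1.081, 0.426, 0.074, 1.606, -0.034, 1.111, -0.067], TCP at [0.226, -0.636, 0.231] pointing down, gripper open.
Joint ranges: [-2.85, 2.85], [-0.5, 2.14], [-1.23, 1.37], [0.21, 2.46], [-1.02, 4.16], [0.16, 2.05], [-2.73, 2.73]. Speed limits (rad/s): [1.89, 1.89, 2.39, 2.39, 3.01, 3.01, 3.01].

INTERFACE

Orientations are given as a rotation vector (axis times angle).
In Python, from station import manip gives the robot as it stands.
- The arm moves only by the shell command python3 -m crank 'ROWS'. ROWS is JSON, a list of rows, each a list of 5 numbers: the shift along the tool's x, y, z in m, then the turn about the tool's z in rad, then the opening, from -1 (shut) to 1 (fully open), so that 0 is half open. A call has 1 to 12 rows; each row shifts and turns the commanded pose from where the row before left it, along the tool's axes as they then stand; what a row does not reach is not made up. A row lasts 1/10 s, in which the tool goes at most 50 mm and 8.59 degrees, less where a joint would pass 70% of its speed; a pose out of reach is approached as far as the arm can. A call is refused whole if a number of a shift passes 0.05 or a number of a turn 0.15, either way. A call with a gripper value outside its range is refused whole. The fingers move at their own pace and stop on an object; the grip force is fixed at half the most. Time passes only in rows, so rows that do not move let the fingers close. It gives the time, the measured TCP pose, the force and the opening at its end, in the units of the state.
- manip.get_state(): the state, without advancing time (a new reading comes with each control period).
- manip.snapshot(name): name is "scene" or "top" or "wrist"; returns a dict with "color" (384x512x3 uint8, red, green, blue), "K" (3x3 intrinsics, pixels), "world_from_camera" (4x4, takes a point from camera to world coordinates); the wrist camera has in their place "tool_from_camera" (4x4, takes a point from camera to tool coordinates, whose origin is the TCP and whose axes are the tool frame's). Camera axes: x right, y down, z forward; pixel columns grow to the right and rows downward; lengths in m; the calibration is good to about 2 mm. A picture is of the moment at which its call begins: read the wrist's pose just before it. There is no depth.
- manip.hand_in(): hands the job in, once; it reports no verdict.
Trained networks look in the newest picture that a camera, given by its name, has taken for a name from the list of things; names that differ only in an ending like _2 or _b are one class to them, and where a whole thing is asked for, a point or a joint stands for the part that bears it (a point fixed in the world has none). Each returns a list of dicts, best first, with "score" (0 to 1); they miss things now and then, are a little off and sometimes report something else, mostly with a low value. They report only what shows in the picture. A call takes as long as a camera call. They do not tell look-alikes from the thing itself.
- manip.boxes_of(target, camera): "centre" ([x, y, z] in m, in world coordinates, good to about 4 mm: the middle of the surface that is visible of it).
- manip.spot_point(target, camera): "centre" ([x, y, z] in m, in world coordinates, good to about 4 mm: a listed point, or the origin of a listed thing).
The state is a dict: "t": time; "q": joint angles; "dq": joint speeds; "joint_efforts": joint torques, N m; "tcp_pos": TCP position; "ee_rot": TCP orientation; "wrist_force": force on the tool from outside, world axes, zero at the start; "wrist_torque": the same for the moment, N m; "finger_gap": finger opening in m.
Only numpy, scipy, OpenCV 4.12 (cv2) and the standard library are available. Lean on these libraries where they do the work, as an engineer would, in place of code of your own. Each camera call takes 0.05 s, during which the arm holds its last target. There are 200 camera calls.

TASK

Show the apprentice how to complete the round flange joint that lies on the bench, only by pointing from above with the fingertips about 3 cm over each thing, touching and moving nothing: first point at the one loose nut on the bench and stay there for two seconds, then point at the flange's stud that has no nut and stay there for two seconds. Last, point at the middle of the longer of the two spanners and finish there, still pointing at it. Come straight down over each thing and travel well above the parts, so that you point at no other stud and not at the short spanner.

Things in the scene. Friction and masses are not known exactly. Their poses are not given: they have to be found in the camera images.
- nut_top (a point): The loose nut: plain steel hexagon nut lying flat on the bench, 24 x 27 mm and 13 mm high, the only nut not on the flange. This point is the centre of its top face (z about 0.013); z up. It is always on the robot's left, between the flange and the left spanner.
- bare_stud (a point): Centre of the top end (z 0.066) of the one stud that carries no nut; z up. Six upright steel studs, 12 mm thick, stand 65 mm apart on the flange and all end 66 mm above the bench; the other five carry a washer and a hexagon nut (27 mm over corners, top at 52 mm). The flange is turned differently each time: the bare stud is on its left, far-left, near or near-right side.
- flange_centre (a point): Point on the axis of the flange joint, level with the stud tops (z 0.066), 65 mm from every stud; its x axis points to the bare stud. The flange is a dark steel disc of 170 mm diameter, fixed on the bench, 36 mm high, with a small boss (to 54 mm) at its centre.
- long_spanner_middle (a point): The longer of two plain steel combination spanners lying flat on the bench, 224 mm long, 43 mm over its jaw, 9 mm thick. This point is half-way along it, at its upper face (z about 0.009); y runs along the spanner, z up. One spanner lies to the left of the nut and one to the right of the flange, roughly pointing away from the robot; either may be the longer.
- short_spanner_middle (a point): The shorter spanner, 180 mm long, 45 mm over its jaw, 9 mm thick: not to be pointed at. Point half-way along it, at its upper face; y runs along it, z up.
There are look-alikes about, which are no part of the job. There is more than one size of the part that bears bare_stud; the job needs the larger.

How it is judged:
On the way, in this order (a step that is already met when the one before it is completed fails the run):
1. the fingertips point down at the loose nut for two seconds (horizontal distance between the grasp point and nut_top below 0.022 m and z of the grasp point in the frame of nut_top between 0.02 and 0.085 m), for 2 s.
2. the fingertips point down at the stud without a nut for two seconds (horizontal distance between the grasp point and bare_stud below 0.022 m and z of the grasp point in the frame of bare_stud between 0.02 and 0.085 m), for 2 s.
At the end, for the whole second after the job is handed in: The grasp point (about 19 mm behind the fingertips) is 20 to 85 mm above the longer spanner, within 22 mm of its centre line and 45 mm of its middle; nut and spanners within 5 mm of their starts (x of the grasp point in the frame of long_spanner_middle between -0.022 and 0.022 m and y of the grasp point in the frame of long_spanner_middle between -0.045 and 0.045 m and z of the grasp point in the frame of long_spanner_middle between 0.02 and 0.085 m and distance of each of nut_top, long_spanner_middle, short_spanner_middle from where it was at the start of the episode below 0.005 m); the robot touches nothing.
It fails at once if the robot touched something (contact force between any of the fingers, the arm and anything else above 1 N).
It fails at once if the nut or a spanner was moved (distance of any of nut_top, long_spanner_middle, short_spanner_middle from where it was at the start of the episode above 0.006 m).
It fails at once if the fingertips were low (about 5 cm) over the flange away from the bare stud (horizontal distance between the grasp point and flange_centre below 0.08 m and horizontal distance between the grasp point and bare_stud above 0.035 m and z of the grasp point in the frame of flange_centre below 0.07 m).
It fails at once if the fingertips pointed at the shorter spanner (less than about 5 cm above it) (x of the grasp point in the frame of short_spanner_middle between -0.02 and 0.02 m and y of the grasp point in the frame of short_spanner_middle between -0.09 and 0.09 m and z of the grasp point in the frame of short_spanner_middle below 0.07 m).
It also fails if it takes over 61 s, if anything falls off the work surface, if the arm or the gripper's body presses on something with over 40 N, if the wrist force passes 120 N, or if a joint passes its speed limit or range.

## Working session

There is one attempt and no reset: what is moved stays moved. The work goes in short steps, Python scripts to look and compute and a shell command to move; the robot and the scene stay as the last step left them, time stands still between calls to the robot, and variables do not carry over. Pictures are saved under pics/ and viewed, about 8 in all and at most 12, crops included, and the job is handed in when it is done.

```bash
mkdir -p pics; python3 - <<'E'
from station import manip
import cv2,numpy as np
s=manip.get_state();print(s['t'],s['tcp_pos'],s['ee_rot'],s['finger_gap'])
for c in ['scene','top']:
    p=manip.snapshot(c);cv2.imwrite(f'pics/{c}0.png',cv2.resize(p['color'][:,:,::-1],(800,600),interpolation=cv2.INTER_CUBIC))
    P=p['K']@np.linalg.inv(p['world_from_camera'])[:3]
    for n in ['nut_top','bare_stud','flange_centre','long_spanner_middle','short_spanner_middle']:
        for d in manip.spot_point(n,c)[:4]:
            x=np.array(d['centre']);u=P@np.append(x,1);u=u[:2]/u[2]*800/512
            print(c,n,round(d['score'],2),x.round(3),u.round(0))
E
```

```text
0.0 [ 0.22540911 -0.63581162  0.23059451] [-2.56532666e+00  1.81234720e+00  1.80203120e-03] 0.08555814865975371
scene nut_top 0.56 [0.474 0.2   0.014] [318. 402.]
scene bare_stud 0.85 [0.479 0.035 0.07 ] [377. 313.]
scene bare_stud 0.82 [ 0.336 -0.277  0.049] [532. 259.]
scene bare_stud 0.3 [ 0.523 -0.012  0.066] [371. 292.]
scene flange_centre 0.73 [ 0.356 -0.315  0.049] [530. 247.]
scene long_spanner_middle 0.68 [ 0.42  -0.208  0.008] [475. 281.]
scene short_spanner_middle 0.82 [0.492 0.329 0.007] [250. 460.]
top nut_top 0.55 [0.473 0.197 0.012] [299. 309.]
top bare_stud 0.92 [ 0.331 -0.272  0.046] [541. 385.]
top bare_stud 0.69 [0.483 0.033 0.064] [381. 302.]
top flange_centre 0.84 [ 0.353 -0.32   0.046] [566. 373.]
top flange_centre 0.65 [ 0.522 -0.018  0.067] [409. 281.]
top short_spanner_middle 0.89 [0.489 0.331 0.003] [233. 300.]
```

View pics/top0.png

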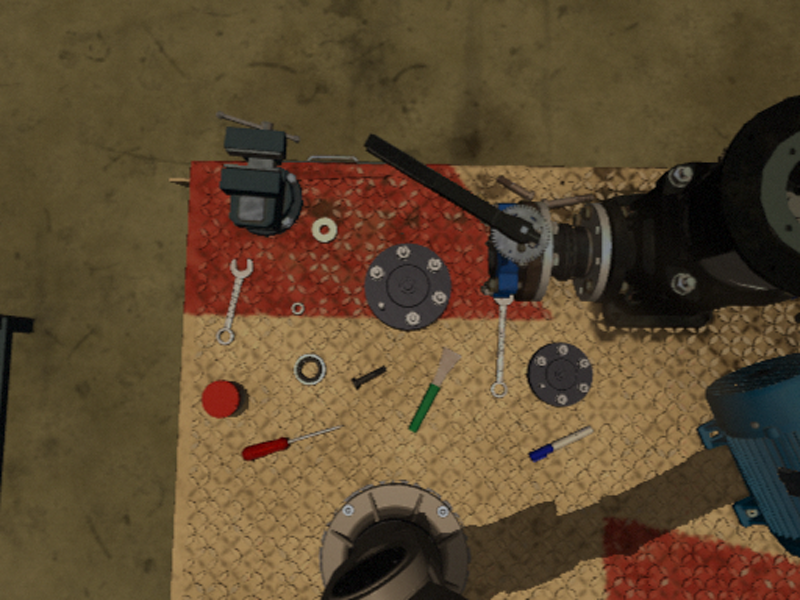

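View pics/scene0.png

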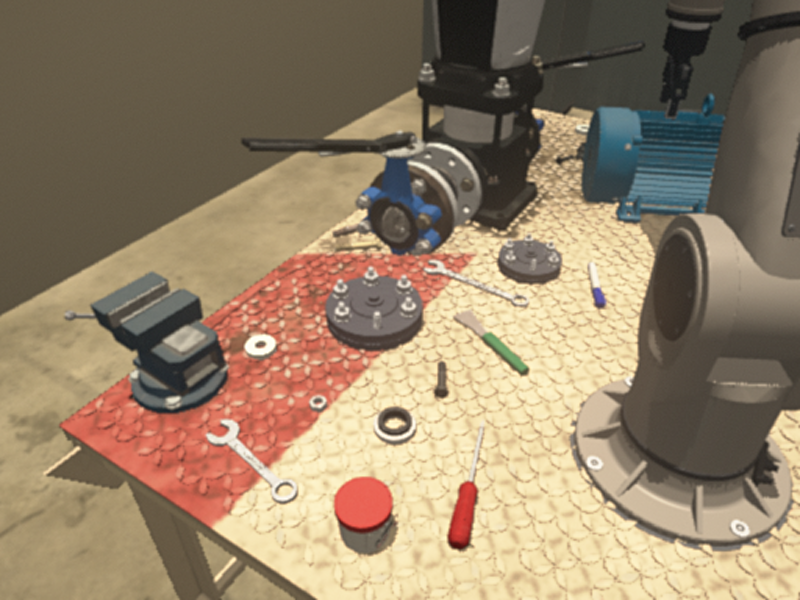

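The top view shows:
- **Flanges:** there are two. The large one is at (407,286) with its bare stud at (381,304). The small one at (562,374) is a look-alike.
- **Nut:** the loose nut is at (298,309). The ring at (310,369) and the washer at (324,229) are not nuts.
- **Spanners:** left runs from (243,260) to (224,346). Right runs from (500,397) to about (504,293), with its jaw partly hidden by the valve.

Next I'll measure both spanners, the valve and pump clearances, and confirm in a crop.

```bash
cat > h.py <<'E'
import numpy as np,cv2
from station import manip
def P(p): return p['K']@np.linalg.inv(p['world_from_camera'])[:3]
def ray(p,uv,z):
    M=p['world_from_camera'];d=M[:3,:3]@np.linalg.inv(p['K'])@[uv[0],uv[1],1];o=M[:3,3];return (o+d*(z-o[2])/d[2]).round(3)
def tri(a,ua,b,ub):
    X=cv2.triangulatePoints(P(a),P(b),np.array(ua,float),np.array(ub,float)).ravel();return (X[:3]/X[3]).round(3)
E
python3 - <<'E'
from h import *
s=manip.snapshot('scene');t=manip.snapshot('top');k=.64
A=lambda *v:np.array(v)*k
for n,e in dict(Ljaw=(243,260),Lring=(224,346),Rring=(500,397),Rjaw=(504,293)).items(): print('top',n,ray(t,A(*e),.007))
for n,e in dict(Ljaw=(216,425),Lring=(290,497),Rring=(524,303),Rjaw=(428,264)).items(): print('scene',n,ray(s,A(*e),.007))
T={'nut':((298,309),(318,402)),'stud':((381,304),(377,314)),'levertip':((372,140),(246,144)),'leverhub':((527,236),(408,137)),'pumpbolt':((684,284),(502,84)),'pumpbolt2':((682,174),(428,72)),'Rring':((499,390),(519,299))}
for n,(a,b) in T.items(): print(n,tri(t,A(*a),s,A(*b)))
print('campos',t['world_from_camera'][:3,3].round(2),'pumpbase',ray(t,A(605,326),.02),'motor corner',ray(t,A(700,430),.05))
c1=cv2.resize(t['color'][150:270,110:400,::-1],(780,323),interpolation=cv2.INTER_CUBIC)
c2=cv2.resize(s['color'][150:250,190:390,::-1],(540,270),interpolation=cv2.INTER_CUBIC)
cv=np.zeros((593,780,3),np.uint8);cv[:323]=c1;cv[323:,:540]=c2;cv2.imwrite('pics/crop.png',cv)
E
```

```text
top Ljaw [0.569 0.312 0.007]
top Lring [0.397 0.343 0.007]
top Rring [ 0.305 -0.201  0.007]
top Rjaw [ 0.51  -0.209  0.007]
scene Ljaw [0.576 0.309 0.007]
scene Lring [0.407 0.345 0.007]
scene Rring [ 0.314 -0.197  0.007]
scene Rjaw [ 0.525 -0.213  0.007]
nut [0.473 0.2   0.014]
stud [0.479 0.034 0.068]
levertip [0.703 0.046 0.311]
leverhub [ 0.567 -0.198  0.267]
pumpbolt [ 0.492 -0.418  0.311]
pumpbolt2 [ 0.658 -0.424  0.304]
Rring [ 0.321 -0.197  0.013]
campos [0.37 0.   1.16] pumpbase [ 0.446 -0.405  0.02 ] motor corner [ 0.251 -0.569  0.05 ]
```

View pics/crop.png

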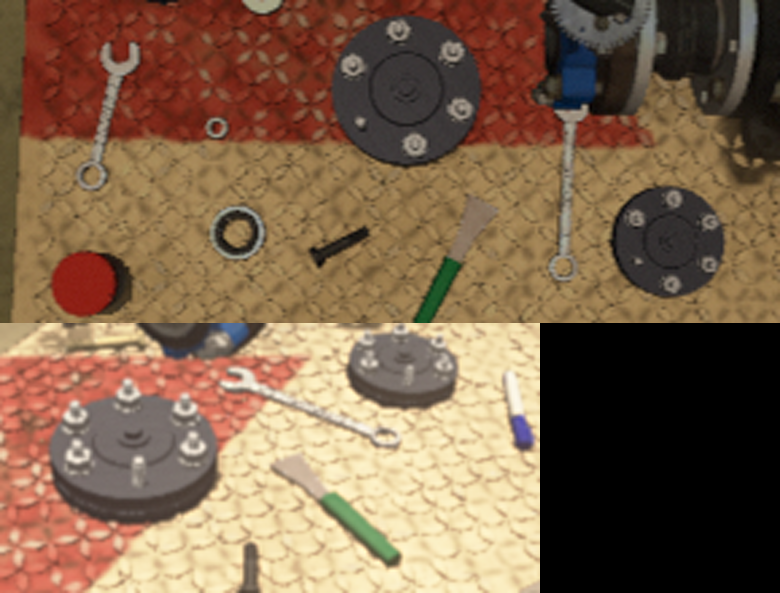

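The crop confirms the targets. The right spanner measures about 0.21–0.22 m with its middle near (0.415,-0.205), and the left about 0.175 m, so the right one is the longer. The large flange has exactly one stud without a nut, at (0.480,0.034). The nut is at (0.473,0.200). I'll move up and left, clear of the pump, with the gripper shutting.

```bash
python3 -m crank '[[0,0,-0.04,0,-1],[-0.027,-0.0226,0,0,-1],[-0.027,-0.0226,0,0,-1],[-0.027,-0.0226,0,0,-1],[-0.027,-0.0226,0,0,-1],[-0.027,-0.0226,0,0,-1],[-0.027,-0.0226,0,0,-1],[-0.027,-0.0226,0,0,-1],[-0.027,-0.0226,0,0,-1],[-0.027,-0.0226,0,0,-1],[-0.027,-0.0226,0,0,-1],[-0.027,-0.0226,0,0,-1]]'
```

```text
t: 1.9
tcp_pos: [0.3609, -0.2718, 0.2716]
ee_rot: [2.566, -1.813, 0.001]
wrist_force: [0.1, 0.1, 0.9]
finger_gap: -0.0002
```

```bash
python3 -m crank '[[-0.029,-0.028,0,0,-1],[-0.029,-0.028,0,0,-1],[-0.029,-0.028,0,0,-1],[-0.029,-0.028,0,0,-1],[-0.029,-0.028,0,0,-1],[-0.029,-0.028,0,0,-1],[-0.0386,-0.016,0,0,-1],[-0.0386,-0.016,0,0,-1],[-0.0386,-0.016,0,0,-1],[-0.0386,-0.016,0,0,-1],[-0.0386,-0.016,0,0,-1],[-0.0386,-0.016,0,0,-1]]'; python3 - <<'E'
from h import *
from scipy.spatial.transform import Rotation as R
s=manip.get_state();w=manip.snapshot('wrist')
M=np.eye(4);M[:3,:3]=R.from_rotvec(s['ee_rot']).as_matrix();M[:3,3]=s['tcp_pos'];M=M@w['tool_from_camera']
p=w['K']@np.linalg.inv(M)[:3];print(s['tcp_pos'])
im=w['color'][:,:,::-1].copy()
for X in [(.473,.2,.013),(.48,.034,.066)]:
    u=p@[*X,1];u=u[:2]/u[2];print(u.round());cv2.drawMarker(im,tuple(int(v) for v in u),(0,255,0),1,14)
cv2.imwrite('pics/w1.png',im)
for n in('nut_top','bare_stud'):
  for d in manip.spot_point(n,'wrist')[:3]: print(n,d)
E
```

```text
t: 3.1
tcp_pos: [0.4738, 0.199, 0.2717]
ee_rot: [-2.565, 1.813, -0.001]
wrist_force: [0.4, -0.3, 0.9]
finger_gap: 0.0004
[0.47380003 0.19896684 0.27166444]
[253. 156.]
[373. 201.]
nut_top {'centre': [0.4787, 0.1964, 0.0105], 'score': 0.62}
bare_stud {'centre': [0.3327, -0.2716, 0.0506], 'score': 0.98}
bare_stud {'centre': [0.4843, 0.0345, 0.0672], 'score': 0.68}
```

View pics/w1.png

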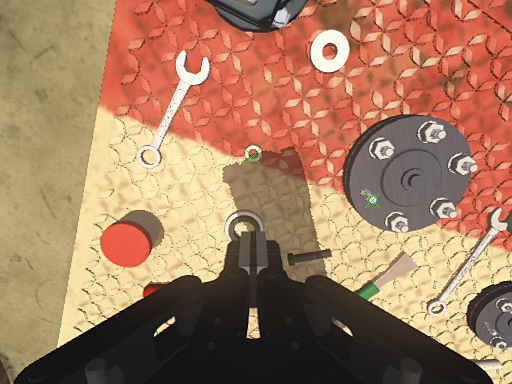

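The marks fall on the nut at (253,155) and on the top of the bare stud at (373,201). I'll come straight down on the nut and hold.

```bash
python3 -m crank '[[0,0,0.035,0,-1],[0,0,0.035,0,-1],[0,0,0.035,0,-1],[0,0,0.035,0,-1],[0,0,0.03,0,-1],[0,0,0.025,0,-1],[0,0,0.02,0,-1],[0,0,0.01,0,-1],[0,0,0,0,-1],[0,0,0,0,-1],[0,0,0,0,-1],[0,0,0,0,-1]]'
for i in 1 2; do python3 -m crank '[[0,0,0,0,-1],[0,0,0,0,-1],[0,0,0,0,-1],[0,0,0,0,-1],[0,0,0,0,-1],[0,0,0,0,-1],[0,0,0,0,-1],[0,0,0,0,-1],[0,0,0,0,-1],[0,0,0,0,-1],[0,0,0,0,-1],[0,0,0,0,-1]]'; done
python3 - <<'E'
from h import *
s=manip.snapshot('scene')
cv2.imwrite('pics/s1.png',cv2.resize(s['color'][150:350,80:300,::-1],(660,600)))
E
```

```text
t: 4.45
tcp_pos: [0.4745, 0.1974, 0.0473]
ee_rot: [-2.565, 1.812, -0.002]
wrist_force: [-0.3, 0.1, 0.7]
finger_gap: 0.0
t: 5.65
tcp_pos: [0.4739, 0.1974, 0.0463]
ee_rot: [-2.566, 1.813, 0.0]
wrist_force: [0.4, -0.9, -0.4]
finger_gap: -0.0001
t: 6.85
tcp_pos: [0.4739, 0.1974, 0.0464]
ee_rot: [-2.566, 1.813, 0.0]
wrist_force: [0.1, 0.8, 0.2]
finger_gap: -0.0005
```

View pics/s1.png

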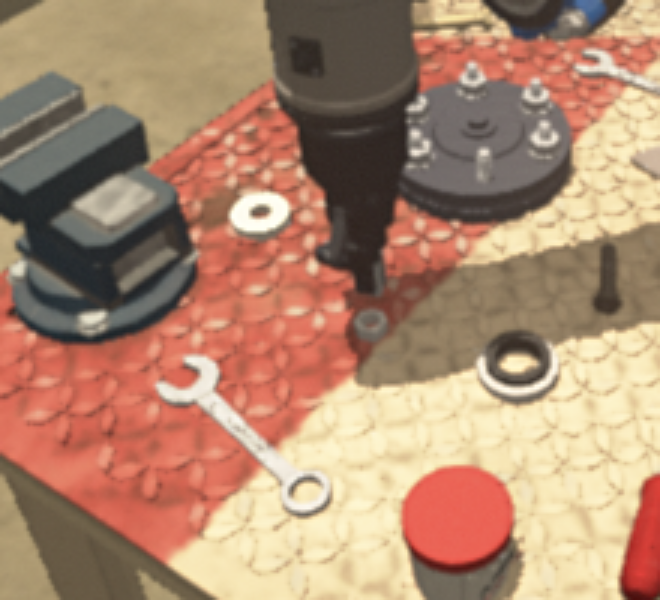

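The shut fingertips stand directly over the nut at crop (370,325). The hold lasted over 2 s, so I'll go up and across to the bare stud.

```bash
python3 -m crank '[[0,0,-0.035,0,-1],[0,0,-0.035,0,-1],[0,0,-0.035,0,-1],[0,0,-0.035,0,-1],[0,0,-0.035,0,-1],[0.0312,0.0098,0,0,-1],[0.0312,0.0098,0,0,-1],[0.0312,0.0098,0,0,-1],[0.0312,0.0098,0,0,-1],[0.0312,0.0098,0,0,-1],[0,0,0,0,-1],[0,0,0,0,-1]]'
python3 - <<'E'
from h import *
manip.snapshot('wrist')
for d in manip.spot_point('bare_stud','wrist')[:3]: print(d)
E
```

```text
t: 8.1
tcp_pos: [0.4798, 0.0335, 0.2214]
ee_rot: [-2.564, 1.815, -0.0]
wrist_force: [0.1, -0.0, -0.4]
finger_gap: 0.0003
{'centre': [0.3289, -0.2733, 0.051], 'score': 0.94}
{'centre': [0.4851, 0.0325, 0.0655], 'score': 0.6}
```

```bash
python3 -m crank '[[0,-0.002,0.03,0,-1],[0,0,0.03,0,-1],[0,0,0.025,0,-1],[0,0,0.02,0,-1],[0,0,0.015,0,-1],[0,0,0.004,0,-1],[0,0,0,0,-1],[0,0,0,0,-1],[0,0,0,0,-1],[0,0,0,0,-1],[0,0,0,0,-1],[0,0,0,0,-1]]'
for i in 1 2; do python3 -m crank '[[0,0,0,0,-1],[0,0,0,0,-1],[0,0,0,0,-1],[0,0,0,0,-1],[0,0,0,0,-1],[0,0,0,0,-1],[0,0,0,0,-1],[0,0,0,0,-1],[0,0,0,0,-1],[0,0,0,0,-1],[0,0,0,0,-1],[0,0,0,0,-1]]'; done
python3 - <<'E'
from h import *
s=manip.snapshot('scene')
cv2.imwrite('pics/s2.png',cv2.resize(s['color'][100:300,140:360,::-1],(660,600)))
E
```

```text
t: 9.4
tcp_pos: [0.4819, 0.0346, 0.0976]
ee_rot: [-2.566, 1.813, -0.001]
wrist_force: [-0.2, -1.4, -1.1]
finger_gap: -0.0
t: 10.6
tcp_pos: [0.4818, 0.0347, 0.0974]
ee_rot: [-2.566, 1.813, -0.0]
wrist_force: [0.0, -0.6, 0.4]
finger_gap: -0.0001
t: 11.8
tcp_pos: [0.4818, 0.0346, 0.0973]
ee_rot: [-2.566, 1.813, -0.0]
wrist_force: [0.3, -0.1, -0.4]
finger_gap: -0.0005
```

View pics/s2.png

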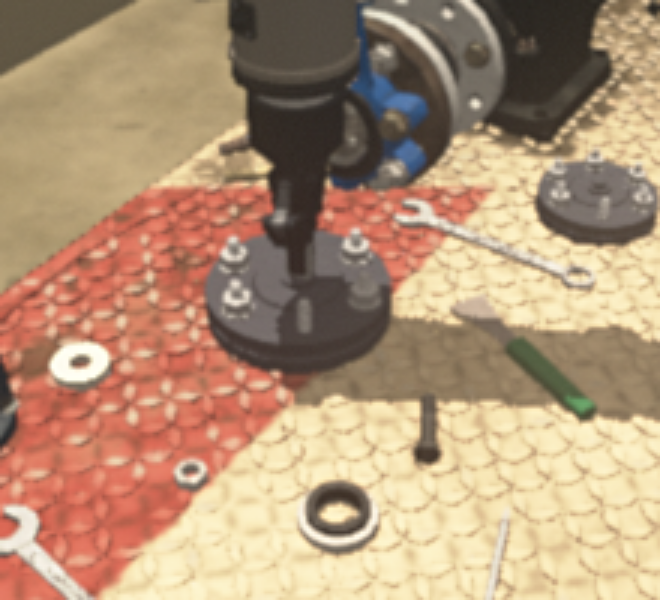

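The fingertips are over the bare stud at crop (303,315), and the hold was over 2 s. Next is up and across to the long spanner. I'll aim slightly to the near side of its middle, x≈0.396, to stay clear of the valve.

```bash
python3 -m crank '[[0,0,-0.031,0,-1],[0,0,-0.031,0,-1],[0,0,-0.031,0,-1],[0,0,-0.031,0,-1],[0,0,-0.031,0,-1],[0.0281,0.023,0,0,-1],[0.0281,0.023,0,0,-1],[0.0281,0.023,0,0,-1],[0.0281,0.023,0,0,-1],[0.0281,0.023,0,0,-1],[0.0281,0.023,0,0,-1],[0.0281,0.023,0,0,-1]]'
python3 - <<'E'
from h import *
from scipy.spatial.transform import Rotation as R
s=manip.get_state();w=manip.snapshot('wrist')
M=np.eye(4);M[:3,:3]=R.from_rotvec(s['ee_rot']).as_matrix();M[:3,3]=s['tcp_pos'];M=M@w['tool_from_camera']
p=w['K']@np.linalg.inv(M)[:3];print(s['tcp_pos'],manip.spot_point('long_spanner_middle','wrist')[:2])
im=w['color'][:,:,::-1].copy()
for X in [(.417,-.205,.009),(*s['tcp_pos'][:2],.009)]:
    u=p@[*X,1];u=u[:2]/u[2];print(u.round());cv2.drawMarker(im,tuple(int(v) for v in u),(0,255,0),1,14)
cv2.imwrite('pics/w2.png',im)
E
```

```text
t: 13.05
tcp_pos: [0.395, -0.2059, 0.2525]
ee_rot: [-2.566, 1.813, -0.001]
wrist_force: [0.7, 0.5, -0.8]
finger_gap: 0.0003
[ 0.39497722 -0.20586943  0.25249738] [{'centre': [0.4165, -0.2065, 0.0108], 'score': 0.93}]
[258. 143.]
[254. 158.]
```

View pics/w2.png

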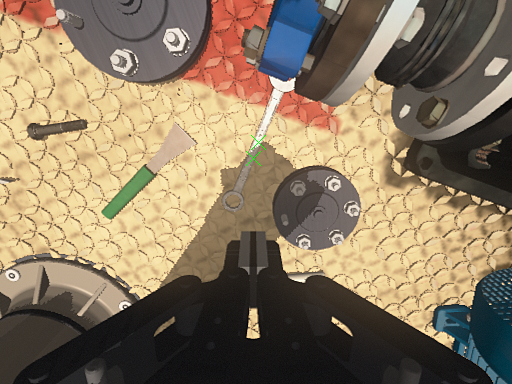

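The mark is on the spanner shaft at (255,150), and the network agrees on the middle at (0.4165,-0.2065). I'll descend.

```bash
python3 -m crank '[[0.002,-0.006,0,0,-1],[0,0,0.03,0,-1],[0,0,0.03,0,-1],[0,0,0.03,0,-1],[0,0,0.03,0,-1],[0,0,0.03,0,-1],[0,0,0.025,0,-1],[0,0,0.02,0,-1],[0,0,0.01,0,-1],[0,0,0.005,0,-1],[0,0,0,0,-1],[0,0,0,0,-1]]' && python3 -m crank '[[0,0,0,0,-1],[0,0,0,0,-1],[0,0,0,0,-1],[0,0,0,0,-1],[0,0,0,0,-1]]'
python3 - <<'E'
from h import *
s=manip.snapshot('scene')
cv2.imwrite('pics/s3.png',cv2.resize(s['color'][100:300,200:420,::-1],(660,600)))
E
```

```text
t: 14.35
tcp_pos: [0.4027, -0.2044, 0.043]
ee_rot: [-2.566, 1.812, -0.002]
wrist_force: [-0.8, -0.6, -0.3]
finger_gap: 0.0001
t: 14.85
tcp_pos: [0.4021, -0.2045, 0.0424]
ee_rot: [-2.566, 1.813, -0.0]
wrist_force: [0.9, -0.7, 0.2]
finger_gap: 0.0002
```

View pics/s3.png

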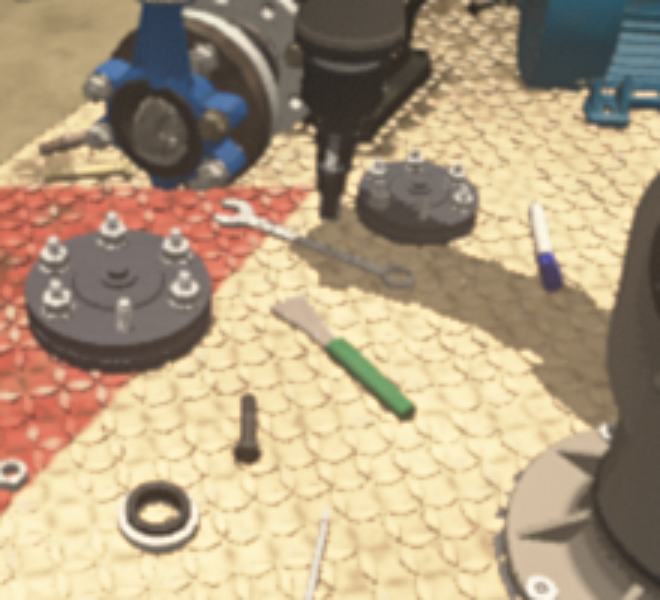

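The fingertips at crop (330,215) hover over the spanner's middle at about (325,250). Nothing is touched and the wrist force is at noise level, so I'll hand in.

```bash
python3 -c "
from station import manip
print(manip.hand_in())"
```

```text
the job is handed in; nothing more can be done
None
```

I pointed at the loose nut, then the large flange's bare stud, then the longer spanner, and handed the job in with the arm still over the spanner. No verdict was reported, so the holds and clearances below are from my own readings.

| Target | TCP while pointing (m) | Tip height above it | Hold |
|---|---|---|---|
| Loose nut | (0.474, 0.197, 0.046) | about 33 mm | more than 2 s |
| Bare stud, large flange | (0.482, 0.035, 0.097) | about 31 mm | more than 2 s |
| Longer (right-hand) spanner | (0.402, -0.2045, 0.042) | about 33 mm | finished there |

- **Which spanner:** the right one measured about 0.21–0.22 m and the left about 0.175 m, so I took the right as the longer.
- **Final position:** I stopped about 15 mm short of the spanner's estimated middle on purpose, to stay clear of the valve. That is inside the 45 mm allowance, and about 2 mm off its centre line.
- **Touching:** wrist force stayed at noise level, under 2 N. The pictures taken at each pointing showed no contact and nothing visibly moved. I did not measure the parts again at the end.
- **Disagreements:** the networks often ranked the small look-alike flange's stud first, and I ruled it out by flange size. Other position estimates agreed to about 5 mm, except the spanner's far ends, which differed by up to 15 mm between the two views.

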